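# Tighten the strainer cover's four wing knobs crosswise in two passes

## Robot

A 6-joint arm with a two-finger parallel gripper is mounted at the origin on a cart in front of the work surface, level with it; the furniture and walls round the work are solid. World frame = base frame: x ahead of the robot, y to its left, z up, the work surface at z = 0. Lengths are in m, angles in rad, forces in N, time in s.
With the tool pointing down it reaches from about 0.325 to 0.775 m from the base axis. Payload 5.5 kg.
Tool frame: the origin (TCP) lies at the very end of the fingers, on their centre line; the grasp point (between the pads) lies 19 mm behind it; z points along the fingers, x is the direction in which the jaws open and shut, and the axes are right-handed (so a half turn about z gives the same grasp; the last joint's range is limited). The gripper opens to 88 mm and grips with 3 to 60 N. Pads are 20 mm wide; open, the fingers measure 115 mm over their backs; the gripper's body (75 mm by 178 mm) begins 61 mm behind the grasp point.
Start: joints at [-1.181, 0.091, 1.231, -0, 1.82, -0.057], TCP at [0.259, -0.541, 0.223] pointing down, gripper open.
Joint ranges: [-2.87, 2.87], [-0.86, 2.18], [0.17, 2.46], [-1.51, 4.65], [0.06, 2.69], [-2.65, 2.65]. Speed limits (rad/s): [2.57, 2.57, 3.01, 3.14, 3.14, 3.14].

## Interface

Orientations are given as a unit quaternion [x, y, z, w].
In Python, from workcell import manip gives the robot as it stands.
- The arm moves only by the tool arm_command, never from a script. Its argument "commands" is one flat list of numbers, 5 for each row, row after row: the opening, from 0 (shut) to 1 (fully open), then the shift along the world's x, y, z in mm, then the turn about the world's z in rad. In form: [grip, x, y, z, roll, grip, x, y, z, roll, ...]. A call has 1 to 20 rows; each row shifts and turns the commanded pose from where the row before left it; what a row does not reach is not made up. A row lasts 1/10 s, in which the tool goes at most 50 mm and 8.59 degrees, less where a joint would pass 70% of its speed; a pose out of reach is approached as far as the arm can. A call is refused whole if a number of a shift passes 50 or a number of a turn 0.15, either way. A call with a gripper value outside its range is refused whole. The fingers move at their own pace and stop on an object; "force" is the grip in N (left out, the last holds). Time passes only in rows, so rows that do not move let the fingers close. It gives the time, the measured TCP pose, the force and the opening at its end, in the units of the state.
- manip.sense(): the state, without advancing time (a new reading comes with each control period).
- manip.snapshot(name): name is "scene" or "top" or "wrist"; returns a dict with "frame" (400x640x3 uint8, red, green, blue), "K" (3x3 intrinsics, pixels), "world_to_cam" (4x4, takes a point from world to camera coordinates). Camera axes: x right, y up, looking along -z (the intrinsics and any distortion apply to the point x, -y, -z); pixel columns grow to the right and rows downward; lengths in m; the calibration is good to about 2 mm. The wrist camera is an equidistant fisheye: a pixel r from the principal point sees the ray r / f radians off the axis. A picture is of the moment at which its call begins. There is no depth.
- manip.finish_job(): hands the job in, once; it reports no verdict.
The state is a dict: "clock": time; "joints": joint angles; "qd": joint speeds; "joint_torque": joint torques, N m; "tcp_pos": TCP position; "orientation": TCP orientation; "contact_force": force on the tool from outside, world axes, zero at the start; "wrist_torque": the same for the moment, N m; "width": finger opening in m.
Only numpy, scipy, OpenCV 4.12 (cv2) and the standard library are available. Lean on these libraries where they do the work, as an engineer would, in place of code of your own. Each camera call takes 0.05 s, during which the arm holds its last target.

## Task

Tighten the cover of the strainer pot evenly: its four black wing knobs are loose, wings pointing to the middle of the cover. Turn each one clockwise about half way (an eighth of a turn), going crosswise from one knob to the one diagonally opposite before the other pair; only when all four are half way, go round once more crosswise and turn each until it stops, a quarter turn in all, with its wing along the rim. Do not disturb the things standing around.

Things in the scene. Friction and masses are not known exactly. Their poses are not given: they have to be found in the camera images.
- pot: Strainer pot of grey painted metal bolted to the bench (fixed), 190 mm square foot, round 234 mm steel cover on top; origin at the centre of its underside on the bench, z up. Two brass-ended pipe stubs stick out to 140 mm along its +y and -y at 44 mm height. The cover's flat top is 101 mm above the bench, with a 4 mm high, 60 mm wide raised disc in its middle and nothing else on it but the knobs.
- cover_centre (a point): centre of the cover's top face, 101 mm above the bench; same axes as the pot
- knob_a (a joint): angle of wing knob a in rad, clockwise seen from above: 0 = loose stop (wing points to the cover's centre), 0.785 = half way, 1.571 = tight, the stop (wing at right angles to that, along the rim). It stays where it is left; about 0.12 N m of friction to turn. Opposite knob c.
- knob_a_grip (a point): middle of the wing of knob a, on its turning axis, 129 mm above the bench. The axis stands 90 mm from the cover's centre, at 45 deg anticlockwise from the pot's +x. Black plastic wing 64 mm long (point x), 14 mm thick (point y, the grip width, flat sides), 26 mm high, its underside 15 mm clear of the cover. Neighbouring knob axes are 127 mm apart. Wing direction = pot yaw + 45 deg - joint value.
- knob_b (a joint): angle of wing knob b in rad, clockwise seen from above: 0 = loose stop (wing points to the cover's centre), 0.785 = half way, 1.571 = tight, the stop (wing at right angles to that, along the rim). It stays where it is left; about 0.12 N m of friction to turn. Opposite knob d.
- knob_b_grip (a point): middle of the wing of knob b, on its turning axis, 129 mm above the bench. The axis stands 90 mm from the cover's centre, at 135 deg anticlockwise from the pot's +x. Black plastic wing 64 mm long (point x), 14 mm thick (point y, the grip width, flat sides), 26 mm high, its underside 15 mm clear of the cover. Neighbouring knob axes are 127 mm apart. Wing direction = pot yaw + 135 deg - joint value.
- knob_c (a joint): angle of wing knob c in rad, clockwise seen from above: 0 = loose stop (wing points to the cover's centre), 0.785 = half way, 1.571 = tight, the stop (wing at right angles to that, along the rim). It stays where it is left; about 0.12 N m of friction to turn. Opposite knob a.
- knob_c_grip (a point): middle of the wing of knob c, on its turning axis, 129 mm above the bench. The axis stands 90 mm from the cover's centre, at 225 deg anticlockwise from the pot's +x. Black plastic wing 64 mm long (point x), 14 mm thick (point y, the grip width, flat sides), 26 mm high, its underside 15 mm clear of the cover. Neighbouring knob axes are 127 mm apart. Wing direction = pot yaw + 225 deg - joint value.
- knob_d (a joint): angle of wing knob d in rad, clockwise seen from above: 0 = loose stop (wing points to the cover's centre), 0.785 = half way, 1.571 = tight, the stop (wing at right angles to that, along the rim). It stays where it is left; about 0.12 N m of friction to turn. Opposite knob b.
- knob_d_grip (a point): middle of the wing of knob d, on its turning axis, 129 mm above the bench. The axis stands 90 mm from the cover's centre, at 315 deg anticlockwise from the pot's +x. Black plastic wing 64 mm long (point x), 14 mm thick (point y, the grip width, flat sides), 26 mm high, its underside 15 mm clear of the cover. Neighbouring knob axes are 127 mm apart. Wing direction = pot yaw + 315 deg - joint value.
- mug: bystander: grey-blue mug, 85x115x88 mm; origin at the centre of its underside
- pliers: bystander: combination pliers, 193x67x14 mm, lying; origin at the centre of its underside
- ptfe_tape: bystander: small roll of thread tape, 58x58x14 mm; origin at the centre of its underside
- flux_tin: bystander: blue round tin, 77x77x39 mm; origin at the centre of its underside

How it is judged:
On the way, in this order (a step that is already met when the one before it is completed fails the run):
1. first pass begun: one diagonal pair of knobs is turned about half way (0.42 to 1.15 rad) while the other pair is still loose (under 0.32 rad) (((value of joint knob_a between 0.42 and 1.15 rad and value of joint knob_c between 0.42 and 1.15 rad and value of joint each of knob_b, knob_d below 0.32 rad) or (value of joint knob_b between 0.42 and 1.15 rad and value of joint knob_d between 0.42 and 1.15 rad and value of joint each of knob_a, knob_c below 0.32 rad))), for 0.1 s.
2. first pass done: all four knobs are about half way (0.42 to 1.15 rad) (value of joint knob_a between 0.42 and 1.15 rad and value of joint knob_b between 0.42 and 1.15 rad and value of joint knob_c between 0.42 and 1.15 rad and value of joint knob_d between 0.42 and 1.15 rad), for 0.1 s.
3. second pass begun: one diagonal pair is tight (over 1.38 rad) while the other pair is still about half way (((value of joint each of knob_a, knob_c above 1.38 rad and value of joint knob_b between 0.42 and 1.15 rad and value of joint knob_d between 0.42 and 1.15 rad) or (value of joint each of knob_b, knob_d above 1.38 rad and value of joint knob_a between 0.42 and 1.15 rad and value of joint knob_c between 0.42 and 1.15 rad))), for 0.1 s.
At the end, for the whole second after the job is handed in: All four knobs are turned to their stop (over 1.38 rad of 1.571) and at rest; mug, pliers, tape roll and tin are within 30 mm of where they stood and the mug is upright (value of joint each of knob_a, knob_b, knob_c, knob_d above 1.38 rad and velocity of joint each of knob_a, knob_b, knob_c, knob_d below 0.05 rad/s and not (distance of mug from where it was at the start of the episode above 0.03 m) and not (distance of pliers from where it was at the start of the episode above 0.03 m) and not (distance of ptfe_tape from where it was at the start of the episode above 0.03 m) and not (distance of flux_tin from where it was at the start of the episode above 0.03 m) and angle between mug's own z axis and vertical below 0.2 rad); the robot touches nothing.
It fails at once if a knob is turned home (over 1.3 rad) while another has not had its half-way turn (under 0.4 rad) (value of joint any of knob_a, knob_b, knob_c, knob_d above 1.3 rad and value of joint any of knob_a, knob_b, knob_c, knob_d below 0.4 rad).
It fails at once if a bystander is moved more than 30 mm (distance of any of mug, pliers, ptfe_tape, flux_tin from where it was at the start of the episode above 0.03 m).
It also fails if it takes over 72 s, if anything falls off the work surface, if the arm or the gripper's body presses on something with over 40 N, if the wrist force passes 120 N, or if a joint passes its speed limit or range.

## Working session

There is one attempt and no reset: what is moved stays moved. The work goes in short steps, Python scripts to look and compute and a tool call to move; the robot and the scene stay as the last step left them, time stands still between calls to the robot, and variables do not carry over. Pictures are saved under pics/ and viewed, and the job is handed in when it is done.

Besides the shell and the picture viewer there is one more tool, called after "Request:" as name(argument=value, ...) on one line, values as JSON. arm_command: Moves the arm, as the interface text tells. Its arguments: {"type":"object","properties":{"commands":{"type":"array","items":{"type":"number"}},"force":{"type":"number"}},"required":["commands"]}

```bash
mkdir -p pics; python3 - <<'E'
from workcell import manip
import cv2,json
s=manip.sense();print(s)
for n in("top","scene"):
    d=manip.snapshot(n);cv2.imwrite(f"pics/{n}0.png",d["frame"][:,:,::-1])
    print(n,d["K"].tolist(),d["world_to_cam"].tolist(),d.keys())
E
```

```text
{'clock': 0.0, 'joints': array([-1.18070764e+00,  9.18380585e-02,  1.23188865e+00, -1.20424137e-05,
        1.81975073e+00, -5.67108856e-02]), 'qd': array([-2.84060064e-04, -4.62012502e-04, -7.77737129e-04,  1.43712823e-05,
        1.33536134e-04,  1.19775341e-03]), 'joint_torque': array([ 2.52807542e-03, -4.46453941e+01, -4.06438136e+01,  6.99729379e-02,
        2.96289590e-02, -1.23237960e-04]), 'tcp_pos': array([ 0.2591292 , -0.54084213,  0.22151775]), 'orientation': array([ 8.46190747e-01, -5.32879283e-01, -7.71085128e-04, -5.41818273e-04]), 'contact_force': array([ 0.23120545, -0.18676033, -0.14695283]), 'wrist_torque': array([-0.00084975, -0.00387207,  0.03708256]), 'width': 0.0876658463145388}
top [[446.9495631672896, 0.0, 326.49344024656057], [0.0, 446.9495631672896, 197.07997563265013], [0.0, 0.0, 1.0]] [[0.02851719583293984, -0.9994834118554299, 0.014821571025199463, -0.0626116920849227], [0.9897120330313054, 0.03031191001163909, 0.13982589096618162, -0.589182852604906], [-0.14020292869575146, 0.010681644876870115, 0.9900651702023753, -1.6200718634898925], [0.0, 0.0, 0.0, 1.0]] dict_keys(['frame', 'K', 'world_to_cam'])
scene [[411.0977751159633, 0.0, 318.7670254463526], [0.0, 411.0977751159633, 187.99703653785798], [0.0, 0.0, 1.0]] [[-0.7133246241993926, -0.7007454477883199, -0.01112645112970739, 0.40194830792108627], [0.4042228791351504, -0.424344603944717, 0.8102687955775483, -0.3156218210483975], [-0.5725136194838378, 0.5734871179956424, 0.5859527975857505, -0.8699964926342418], [0.0, 0.0, 0.0, 1.0]] dict_keys(['frame', 'K', 'world_to_cam'])
```

View pics/top0.png

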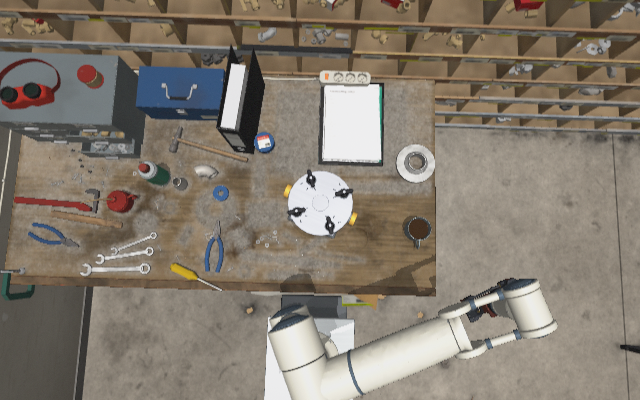

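View pics/scene0.png

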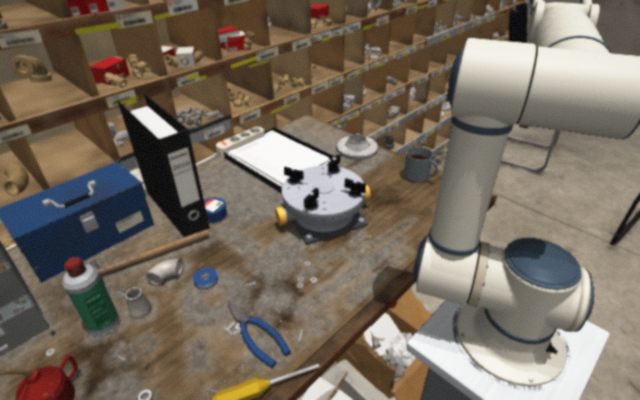

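```bash
python3 - <<'E'
import cv2
i=cv2.imread("pics/top0.png")[160:245,275:370]
cv2.imwrite("pics/crop0.png",cv2.resize(i,None,fx=7,fy=7,interpolation=cv2.INTER_CUBIC))
E
```

```text
(no output)
```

View pics/crop0.png

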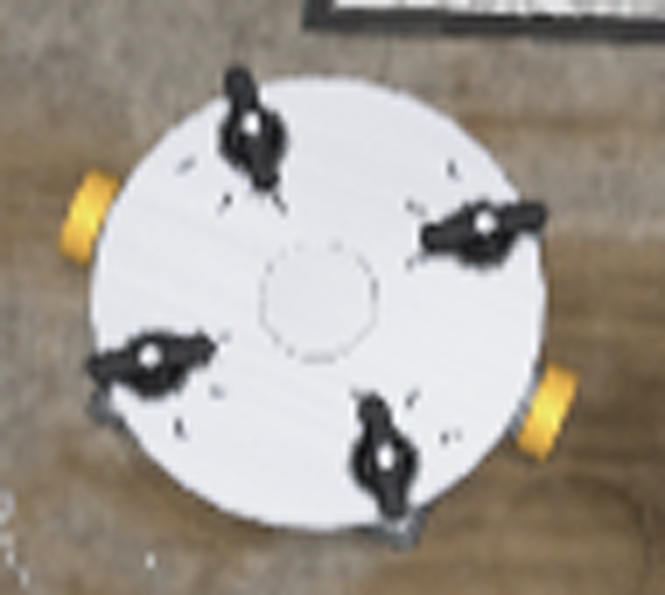

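```bash
cat > h.py <<'E'
import numpy as np
from workcell import manip
def ray(px,z,K,T):
    R=T[:3,:3];t=T[:3,3];c=-R.T@t
    d=R.T@np.array([(px[0]-K[0,2])/K[0,0],-(px[1]-K[1,2])/K[1,1],-1.])
    return (c+d*(z-c[2])/d[2])[:2]
E
python3 - <<'E'
from h import *
d=manip.snapshot("top");K,T=d["K"],d["world_to_cam"]
f=lambda p,z:ray((p[0]/7+275-.43,p[1]/7+160-.43),z,K,T)
print("disc",f((318,302),.103), "rim top/bot/l/r",[f(p,.100).round(4) for p in((320,76),(316,528),(90,300),(546,305))])
ks={"top":[(238,80),(265,180)],"right":[(540,215),(428,238)],"bot":[(398,510),(372,405)],"left":[(97,366),(207,348)]}
M={}
for n,(o,i) in ks.items():
    a,b=f(o,.142),f(i,.142);M[n]=(a+b)/2
    w=a-b;print(n,M[n].round(4),"len",np.linalg.norm(w).round(3),"wing deg",np.degrees(np.arctan2(w[1],w[0])).round(1))
c=sum(M.values())/4;print("c",c)
for n in M:
    r=M[n]-c;print(n,np.linalg.norm(r).round(4),np.degrees(np.arctan2(r[1],r[0])).round(1))
print("brass",f((90,217),.06),f((548,412),.06))
for n,p in dict(mug=(417,229),tin=(264,142),pl=(215,245),tape=(221,193)).items(): print(n,ray(p,.03,K,T))
E
```

```text
disc [ 0.56108991 -0.02188885] rim top/bot/l/r [array([ 0.6792, -0.0193]), array([ 0.4462, -0.0244]), array([0.559 , 0.0946]), array([ 0.5635, -0.1386])]
top [0.6421 0.014 ] len 0.053 wing deg 16.8
right [ 0.5967 -0.1038] len 0.057 wing deg -76.5
bot [ 0.4797 -0.0575] len 0.054 wing deg -164.5
left [0.5261 0.0594] len 0.055 wing deg 101.1
c [ 0.5611127  -0.02197317]
top 0.0886 24.0
right 0.0892 -66.5
bot 0.0889 -156.4
left 0.0886 113.3
brass [0.60799194 0.09943761] [ 0.51237153 -0.14356504]
mug [ 0.4829225 -0.3851855]
tin [0.79666536 0.19834416]
pl [0.40208789 0.35931471]
tape [0.59577823 0.34921316]
```

Request:
arm_command(commands=[0.6, 15, 32, 0, -0.012, 0.6, 15, 32, 0, -0.012, 0.6, 15, 32, 0, -0.012, 0.6, 15, 32, 0, -0.012, 0.6, 15, 32, 0, -0.012, 0.6, 15, 32, 0, -0.012, 0.6, 15, 32, 0, -0.012, 0.6, 15, 32, 0, -0.012, 0.6, 15, 32, 0, -0.012, 0.6, 15, 32, 0, -0.012, 0.6, 14, 32, 0, -0.012, 0.6, 14, 32, 0, -0.012, 0.6, 14, 32, 0, -0.012, 0.6, 14, 32, 0, -0.012, 0.6, 14, 32, 0, -0.012, 0.6, 0, 0, 0, 0], force=35)

```text
clock: 1.75
tcp_pos: [0.48, -0.0579, 0.2221]
orientation: [0.796, -0.605, -0.001, -0.0]
contact_force: [-0.4, -1.1, -0.5]
width: 0.0527
```

```bash
cat >> h.py <<'E'
def st():
    s=manip.sense();q=s["orientation"]
    from scipy.spatial.transform import Rotation as Ro
    m=Ro.from_quat(q).as_matrix()
    print("t",round(s["clock"],2),"tcp",s["tcp_pos"].round(4),"yaw",np.degrees(np.arctan2(m[1,0],m[0,0])).round(1),"zax",m[:,2].round(3),"F",s["contact_force"].round(1),"w",round(s["width"],4),"j",s["joints"].round(2))
E
python3 - <<'E'
from h import *
import cv2
st()
cv2.imwrite("pics/w1.png",manip.snapshot("wrist")["frame"][:,:,::-1])
E
```

```text
t 1.75 tcp [ 0.48   -0.0579  0.2221] yaw -74.5 zax [-0.001  0.001 -1.   ] F [-0.4 -1.1 -0.5] w 0.0527 j [-0.19 -0.22  1.53  0.    1.83  1.11]
```

View pics/w1.png

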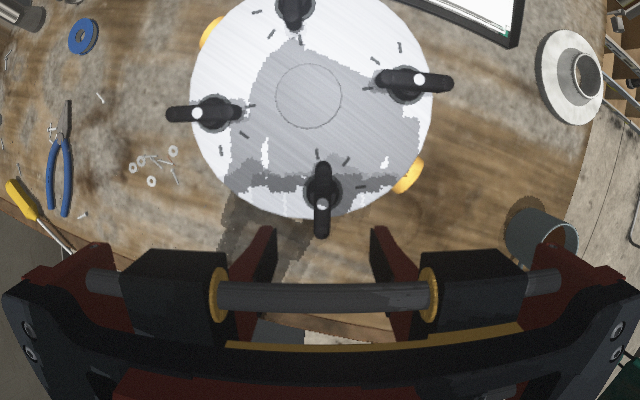

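Request:
arm_command(commands=[0.6, -1, 0, -30, 0, 0.6, 0, 0, -40, 0, 0.6, 0, 0, -30, 0, 0.6, 0, 0, -10, 0, 0.6, 0, 0, 0, 0, 0, 0, 0, 0, 0, 0, 0, 0, 0, 0, 0, 0, 0, 0, 0, 0, 0, 0, 0, 0], force=35)

```text
clock: 2.7
tcp_pos: [0.4783, -0.0582, 0.1142]
orientation: [0.795, -0.606, -0.002, -0.003]
contact_force: [-5.7, 18.6, 7.4]
width: 0.0241
```

```bash
python3 -c "
from h import *
st();print(manip.sense()['wrist_torque'])"
```

```text
t 2.7 tcp [ 0.4783 -0.0582  0.1142] yaw -74.6 zax [ 0.001  0.006 -1.   ] F [-5.7 18.6  7.4] w 0.0241 j [-0.2  -0.23  1.72  0.01  1.64  1.11]
[3.36949715 1.0320945  0.03578456]
```

Request:
arm_command(commands=[0, 0, 0, 0, 0, 0, 0, 0, 0, 0])

```text
clock: 2.9
tcp_pos: [0.4782, -0.0577, 0.1142]
orientation: [0.796, -0.606, -0.002, -0.003]
contact_force: [-4.2, 11.8, 5.4]
width: 0.0222
```

```bash
python3 - <<'E'
from h import *
import cv2
st();print(manip.sense()['wrist_torque'])
i=manip.snapshot("wrist")["frame"][:,:,::-1]
cv2.imwrite("pics/w2.png",cv2.resize(i[50:300,180:460],None,fx=2.5,fy=2.3,interpolation=cv2.INTER_CUBIC))
E
```

```text
t 2.9 tcp [ 0.4782 -0.0577  0.1142] yaw -74.6 zax [ 0.     0.007 -1.   ] F [-4.2 11.8  5.4] w 0.0222 j [-0.2  -0.23  1.73  0.01  1.64  1.11]
[2.31272817 0.7163327  0.10972316]
```

View pics/w2.png

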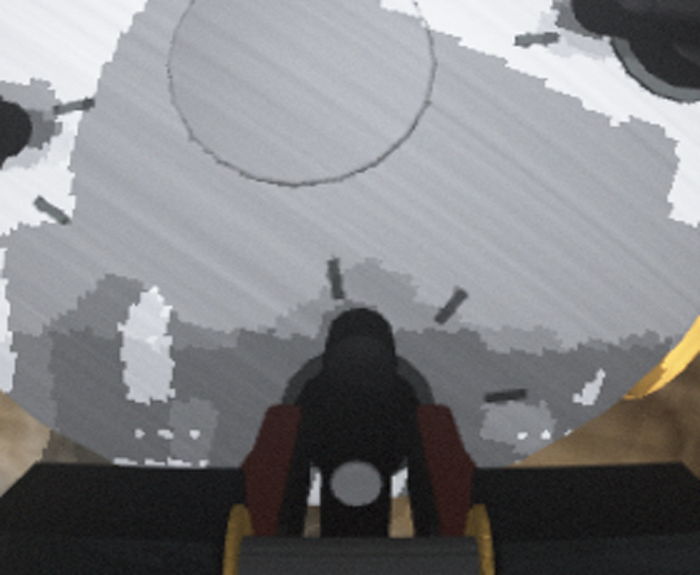

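Request:
arm_command(commands=[0.4, 0, 0, 0, 0, 0.4, 0, 0, 4, 0, 0.4, 0, 0, 4, 0, 0.3, 0, 0, 0, 0, 0, 0, 0, 0, 0, 0, 0, 0, 0, 0, 0, 0, 0, 0, 0, 0, 0, 0, 0, 0])

```text
clock: 3.75
tcp_pos: [0.4773, -0.0579, 0.1209]
orientation: [0.796, -0.606, -0.003, -0.002]
contact_force: [-5.3, 12.5, 5.6]
width: 0.0135
```

```bash
python3 -c "
from h import *
st();print(manip.sense()['wrist_torque'])"
```

```text
t 3.75 tcp [ 0.4773 -0.0579  0.1209] yaw -74.6 zax [-0.002  0.007 -1.   ] F [-5.3 12.5  5.6] w 0.0135 j [-0.2  -0.23  1.71  0.01  1.66  1.11]
[ 2.10192917  0.87283497 -0.05737587]
```

Request:
arm_command(commands=[0, 0, 1, 0, -0.08, 0, 0, 0, 0, -0.11, 0, 0, 0, 0, -0.11, 0, 0, 0, 0, -0.11, 0, 0, 0, 0, -0.11, 0, 0, 0, 0, -0.11, 0, 0, 0, 0, -0.05, 0, 0, 0, 0, 0])

```text
clock: 4.55
tcp_pos: [0.4775, -0.0548, 0.1209]
orientation: [-0.548, 0.836, 0.005, 0.002]
contact_force: [-5.6, 19.4, 5.2]
width: 0.0138
```

```bash
python3 -c "
from h import *
st();print(manip.sense()['wrist_torque'])"
```

```text
t 4.55 tcp [ 0.4775 -0.0548  0.1209] yaw -113.5 zax [-0.002  0.01  -1.   ] F [-5.6 19.4  5.2] w 0.0138 j [-0.19 -0.23  1.71  0.01  1.66  1.79]
[3.27458942 0.73416444 0.00481382]
```

Request:
arm_command(commands=[0.6, 0, 0, 0, 0, 0.6, 0, 0, 0, 0, 0.6, 0, 0, 20, 0, 0.6, 0, 0, 30, 0, 0.6, 0, 0, 0, 0.1])

```text
clock: 5.05
tcp_pos: [0.4798, -0.061, 0.1749]
orientation: [-0.588, 0.809, -0.003, 0.002]
contact_force: [0.7, -0.1, 1.3]
width: 0.0501
```

```bash
python3 -c "
from h import *
st();print(manip.sense()['wrist_torque'])
import cv2
d=manip.snapshot('wrist');print(d['K'].tolist(),d['world_to_cam'].tolist())
cv2.imwrite('pics/w3.png',d['frame'][:,:,::-1])"
```

```text
t 5.05 tcp [ 0.4798 -0.061   0.1749] yaw -107.9 zax [ 0.006 -0.002 -1.   ] F [ 0.7 -0.1  1.3] w 0.0501 j [-0.2  -0.23  1.63 -0.    1.74  1.69]
[0.04577271 0.03134475 0.04638484]
[[309.70691628693146, 0.0, 323.0211597031838], [0.0, 309.70691628693146, 199.35002999427132], [0.0, 0.0, 1.0]] [[-0.3079343117829325, -0.9514074550825786, 0.000560392776521406, 0.09023309432694523], [0.9223946564563825, -0.29868822181813703, -0.24489476084194287, -0.4417577503975355], [0.23316208389762835, -0.0748945963365294, 0.969549504704172, -0.4608454927278018], [0.0, 0.0, 0.0, 1.0]]
```

View pics/w3.png

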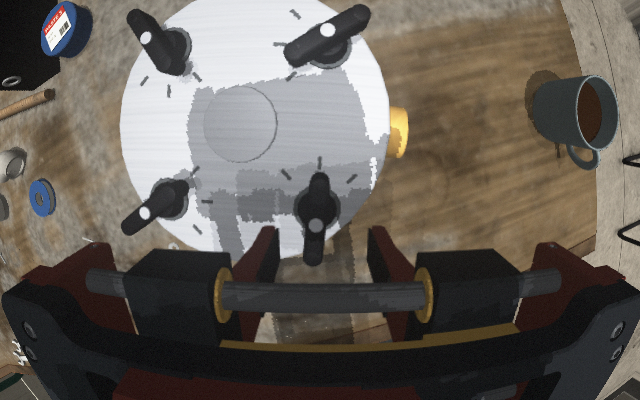

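Request:
arm_command(commands=[0.6, 27, 13, 0, 0.1, 0.6, 27, 13, 0, 0.1, 0.6, 27, 13, 0, 0.1, 0.6, 27, 13, 0, 0.1, 0.6, 27, 12, 0, 0.1, 0.6, 28, 12, 0, 0.1, 0.6, 0, 0, 0, 0, 0.6, 0, 0, 0, 0])

```text
clock: 5.9
tcp_pos: [0.6409, 0.0156, 0.1689]
orientation: [0.8, -0.6, -0.001, 0.001]
contact_force: [0.5, -0.2, -0.8]
width: 0.0526
```

```bash
python3 -c "
from h import *
st()
import cv2
d=manip.snapshot('wrist')
cv2.imwrite('pics/w4.png',d['frame'][:,:,::-1])"
```

```text
t 5.9 tcp [0.6409 0.0156 0.1689] yaw -73.7 zax [-0.003 -0.    -1.   ] F [ 0.5 -0.2 -0.8] w 0.0526 j [-0.03  0.2   1.21 -0.    1.74  1.26]
```

View pics/w4.png

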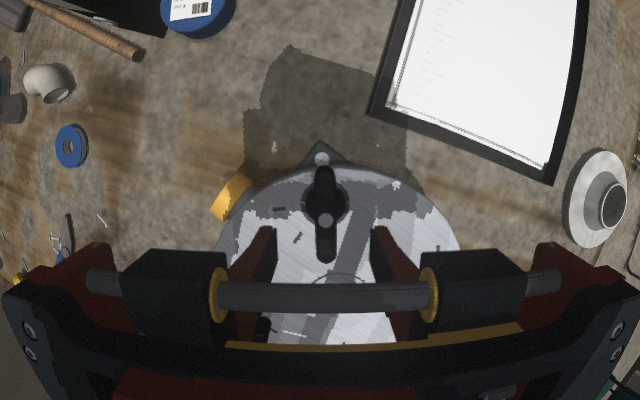

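Request:
arm_command(commands=[0.5, 1, 0, -24, 0, 0.4, 1, 0, -24, 0, 0.3, 0, 0, 0, 0, 0, 0, 0, 0, 0, 0, 0, 0, 0, 0, 0, 0, 0, 0, 0, 0, 0, 0, 0, 0, 0, 0, 0, 0, 0])

```text
clock: 6.75
tcp_pos: [0.6438, 0.015, 0.1249]
orientation: [0.801, -0.599, 0.002, -0.0]
contact_force: [-1.9, -3.0, 6.8]
width: 0.0136
```

```bash
python3 -c "
from h import *
st()"
```

```text
t 6.75 tcp [0.6438 0.015  0.1249] yaw -73.6 zax [ 0.003 -0.001 -1.   ] F [-1.9 -3.   6.8] w 0.0136 j [-0.03  0.21  1.27 -0.    1.66  1.26]
```

Request:
arm_command(commands=[0, 0, 0, 0, -0.08, 0, 0, 0, 0, -0.11, 0, 0, 0, 0, -0.11, 0, 0, 0, 0, -0.11, 0, 0, 0, 0, -0.11, 0, 0, 0, 0, -0.11, 0, 0, 0, 0, -0.06, 0, 0, 0, 0, 0])

```text
clock: 7.55
tcp_pos: [0.6439, 0.017, 0.1249]
orientation: [-0.551, 0.835, -0.0, 0.002]
contact_force: [-1.6, 0.4, 6.0]
width: 0.0139
```

```bash
python3 -c "
from h import *
st()"
```

```text
t 7.55 tcp [0.6439 0.017  0.1249] yaw -113.2 zax [ 0.003  0.002 -1.   ] F [-1.6  0.4  6. ] w 0.0139 j [-0.03  0.21  1.27  0.    1.66  1.95]
```

Request:
arm_command(commands=[0.6, 0, 0, 0, 0, 0.6, 0, 0, 0, 0, 0.6, 0, 0, 20, 0, 0.6, 0, 0, 30, 0.1, 0.6, 0, 0, 0, 0.1, 0.6, 0, 0, 0, 0, 0.6, 0, 0, 0, 0])

```text
clock: 8.25
tcp_pos: [0.6429, 0.0159, 0.1715]
orientation: [-0.631, 0.776, 0.001, -0.001]
contact_force: [0.2, 0.1, -1.2]
width: 0.0528
```

```bash
python3 -c "
from h import *
st()
import cv2
d=manip.snapshot('top')
cv2.imwrite('pics/t5.png',cv2.resize(d['frame'][150:260,260:390,::-1],None,fx=5,fy=5,interpolation=cv2.INTER_CUBIC))"
```

```text
t 8.25 tcp [0.6429 0.0159 0.1715] yaw -101.8 zax [-0.002  0.    -1.   ] F [ 0.2  0.1 -1.2] w 0.0528 j [-0.03  0.21  1.2   0.    1.74  1.75]
```

View pics/t5.png

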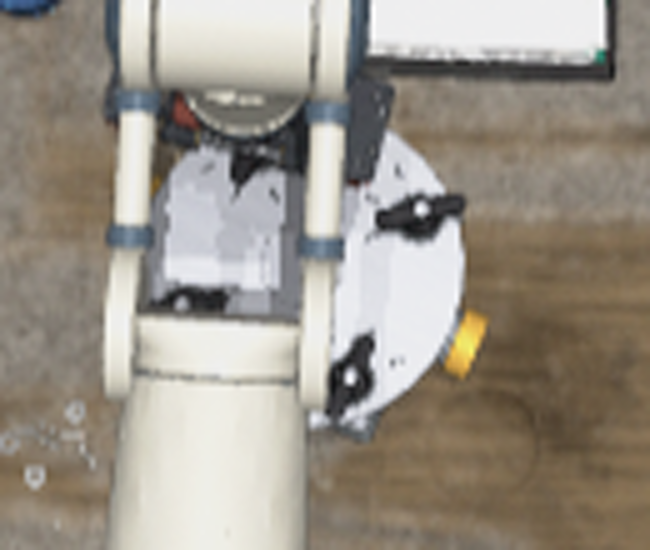

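Request:
arm_command(commands=[0.6, -3, -8, 0, 0.144, 0.6, -3, -8, 0, 0.144, 0.6, -3, -8, 0, 0.144, 0.6, -3, -8, 0, 0.144, 0.6, -3, -8, 0, 0.144, 0.6, -3, -8, 0, 0.144, 0.6, -3, -8, 0, 0.144, 0.6, -3, -8, 0, 0.144, 0.6, -3, -9, 0, 0.144, 0.6, -3, -9, 0, 0.144, 0.6, -4, -9, 0, 0.144, 0.6, -4, -9, 0, 0.144, 0.6, -4, -9, 0, 0.144, 0.6, -4, -9, 0, 0.144, 0.6, 0, 0, 0, 0, 0.6, 0, 0, 0, 0])

```text
clock: 9.9
tcp_pos: [0.597, -0.102, 0.1718]
orientation: [0.993, 0.118, -0.001, -0.0]
contact_force: [-0.7, 0.6, 0.3]
width: 0.0523
```

```bash
python3 -c "
from h import *
st()
import cv2
d=manip.snapshot('wrist')
cv2.imwrite('pics/w6.png',d['frame'][:,:,::-1])"
```

```text
t 9.9 tcp [ 0.597  -0.102   0.1718] yaw 13.6 zax [-0.001  0.001 -1.   ] F [-0.7  0.6  0.3] w 0.0523 j [-0.23  0.1   1.31  0.    1.73 -0.46]
```

View pics/w6.png

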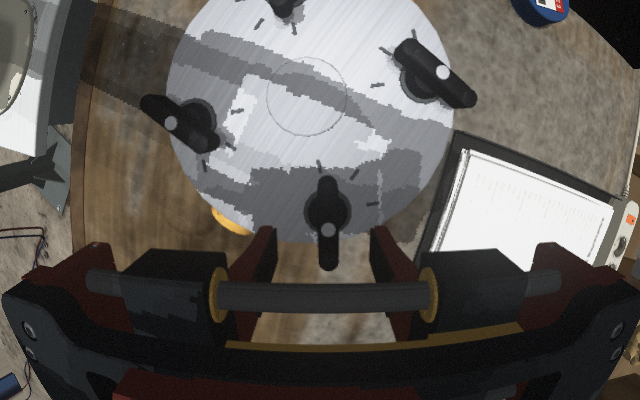

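Request:
arm_command(commands=[0.5, 2, 0, -24, 0, 0.4, 0, 0, -24, 0, 0.3, 0, 0, 0, 0, 0, 0, 0, 0, 0, 0, 0, 0, 0, 0, 0, 0, 0, 0, 0, 0, 0, 0, 0, 0, 0, 0, 0, 0, 0])

```text
clock: 10.75
tcp_pos: [0.6002, -0.102, 0.1264]
orientation: [0.993, 0.121, 0.002, 0.0]
contact_force: [1.9, 0.6, 3.7]
width: 0.0135
```

```bash
python3 -c "
from h import *
st()"
```

```text
t 10.75 tcp [ 0.6002 -0.102   0.1264] yaw 13.9 zax [ 0.003 -0.    -1.   ] F [1.9 0.6 3.7] w 0.0135 j [-0.22  0.11  1.38  0.    1.65 -0.47]
```

Request:
arm_command(commands=[0, 0, 0, 0, -0.08, 0, 0, 0, 0, -0.11, 0, 0, 0, 0, -0.11, 0, 0, 0, 0, -0.11, 0, 0, 0, 0, -0.11, 0, 0, 0, 0, -0.1, 0, 0, 0, 0, -0.04, 0, 0, 0, 0, 0])

```text
clock: 11.55
tcp_pos: [0.6007, -0.1021, 0.1264]
orientation: [0.978, -0.208, 0.002, -0.0]
contact_force: [4.8, 1.8, 4.3]
width: 0.0136
```

```bash
python3 -c "
from h import *
st()"
```

```text
t 11.55 tcp [ 0.6007 -0.1021  0.1264] yaw -24.0 zax [ 0.005 -0.    -1.   ] F [4.8 1.8 4.3] w 0.0136 j [-0.22  0.11  1.38  0.    1.65  0.19]
```

Request:
arm_command(commands=[0.6, 0, 0, 0, 0, 0.6, 0, 0, 0, 0, 0.6, 0, 0, 20, 0, 0.6, 0, 0, 28, 0.1, 0.6, 0, 0, 0, 0.1, 0.6, 0, 0, 0, 0])

```text
clock: 12.15
tcp_pos: [0.5991, -0.1023, 0.173]
orientation: [0.994, -0.108, -0.0, 0.0]
contact_force: [0.0, 0.3, -0.3]
width: 0.0525
```

```bash
python3 -c "
from h import *
st()"
```

```text
t 12.15 tcp [ 0.5991 -0.1023  0.173 ] yaw -12.4 zax [-0. -0. -1.] F [ 0.   0.3 -0.3] w 0.0525 j [-0.22  0.11  1.3  -0.    1.73 -0.01]
```

Request:
arm_command(commands=[0.6, -12, 27, 0, 0.07, 0.6, -12, 27, 0, 0.07, 0.6, -12, 27, 0, 0.07, 0.6, -12, 27, 0, 0.07, 0.6, -12, 28, 0, 0.07, 0.6, -12, 28, 0, 0.07, 0.6, 0, 0, 0, 0, 0.6, 0, 0, 0, 0])

```text
clock: 12.95
tcp_pos: [0.5267, 0.0619, 0.1715]
orientation: [0.995, 0.1, -0.001, 0.0]
contact_force: [-0.6, 0.5, -1.0]
width: 0.0529
```

```bash
python3 -c "
from h import *
st()
import cv2
d=manip.snapshot('wrist')
cv2.imwrite('pics/w7.png',d['frame'][:,:,::-1])"
```

```text
t 12.95 tcp [0.5267 0.0619 0.1715] yaw 11.5 zax [-0.002 -0.001 -1.   ] F [-0.6  0.5 -1. ] w 0.0529 j [ 0.05 -0.1   1.51 -0.    1.73 -0.15]
```

View pics/w7.png

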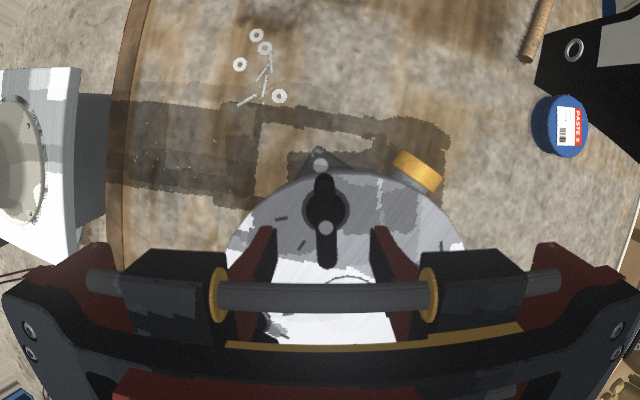

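Wing of b at column 325–327, about centred between the fingers (322).

Request:
arm_command(commands=[0.5, 1, 0, -24, 0, 0.4, 0, 0, -23, 0, 0.3, 0, 0, 0, 0, 0, 0, 0, 0, 0, 0, 0, 0, 0, 0, 0, 0, 0, 0, 0, 0, 0, 0, 0, 0, 0, 0, 0, 0, 0])

```text
clock: 13.8
tcp_pos: [0.5285, 0.0613, 0.127]
orientation: [0.995, 0.101, 0.001, 0.001]
contact_force: [-4.1, -3.5, 5.0]
width: 0.0136
```

```bash
python3 -c "
from h import *
st()"
```

```text
t 13.8 tcp [0.5285 0.0613 0.127 ] yaw 11.5 zax [ 0.001 -0.001 -1.   ] F [-4.1 -3.5  5. ] w 0.0136 j [ 0.05 -0.09  1.58 -0.    1.65 -0.15]
```

Request:
arm_command(commands=[0, 0, 0, 0, -0.08, 0, 0, 0, 0, -0.11, 0, 0, 0, 0, -0.11, 0, 0, 0, 0, -0.11, 0, 0, 0, 0, -0.11, 0, 0, 0, 0, -0.08, 0, 0, 0, 0, -0.02, 0, 0, 0, 0, 0])

```text
clock: 14.6
tcp_pos: [0.528, 0.0613, 0.127]
orientation: [0.978, -0.208, 0.0, 0.001]
contact_force: [-6.8, -3.7, 7.2]
width: 0.0137
```

```bash
python3 -c "
from h import *
st()"
```

```text
t 14.6 tcp [0.528  0.0613 0.127 ] yaw -24.0 zax [ 0.    -0.001 -1.   ] F [-6.8 -3.7  7.2] w 0.0137 j [ 0.05 -0.09  1.58 -0.    1.65  0.47]
```

Request:
arm_command(commands=[0.6, 0, 0, 0, 0, 0.6, 0, 0, 0, 0, 0.6, 0, 0, 20, 0, 0.6, 0, 0, 28, 0.1, 0.6, -20, -10, 40, 0.15, 0.6, -40, -10, 30, 0.15, 0.6, -40, -10, 20, 0.15, 0.6, -20, 0, 0, 0.15, 0.6, 0, 0, 0, 0.15, 0.6, 0, 0, 0, 0.15])

```text
clock: 15.6
tcp_pos: [0.4089, 0.0323, 0.2637]
orientation: [0.957, 0.29, 0.001, 0.0]
contact_force: [0.8, -0.5, -0.5]
width: 0.0525
```

```bash
python3 -c "
from h import *
st()
import cv2
d=manip.snapshot('wrist')
cv2.imwrite('pics/w8.png',d['frame'][:,:,::-1])
d=manip.snapshot('top')
cv2.imwrite('pics/t8.png',cv2.resize(d['frame'][150:260,260:390,::-1],None,fx=5,fy=5,interpolation=cv2.INTER_CUBIC))"
```

```text
t 15.6 tcp [0.4089 0.0323 0.2637] yaw 33.7 zax [ 0.003  0.001 -1.   ] F [ 0.8 -0.5 -0.5] w 0.0525 j [-0.   -0.41  1.6   0.    1.94 -0.59]
```

View pics/t8.png

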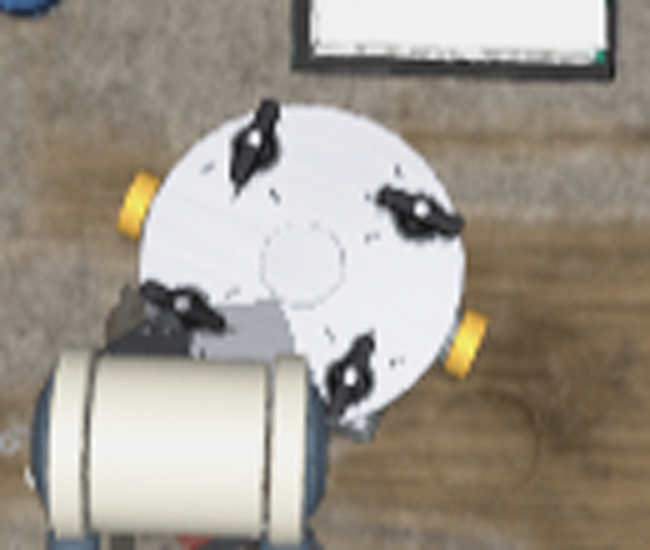

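View pics/w8.png

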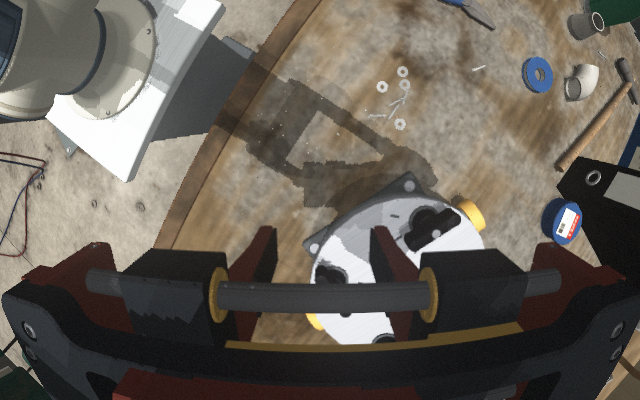

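Request:
arm_command(commands=[0.6, 17, -22, -23, 0.144, 0.6, 17, -22, -23, 0.144, 0.6, 17, -22, -23, 0.144, 0.6, 18, -22, -23, 0.144, 0.6, 0, 0, 0, 0, 0.6, 0, 0, 0, 0])

```text
clock: 16.3
tcp_pos: [0.4778, -0.0558, 0.1703]
orientation: [0.839, 0.545, -0.001, -0.001]
contact_force: [0.2, 0.3, 0.7]
width: 0.0528
```

```bash
python3 -c "
from h import *
st()
import cv2
d=manip.snapshot('wrist')
cv2.imwrite('pics/w9.png',d['frame'][:,:,::-1])"
```

```text
t 16.3 tcp [ 0.4778 -0.0558  0.1703] yaw 66.0 zax [-0.002  0.001 -1.   ] F [0.2 0.3 0.7] w 0.0528 j [-0.19 -0.23  1.63  0.    1.74 -1.34]
```

View pics/w9.png

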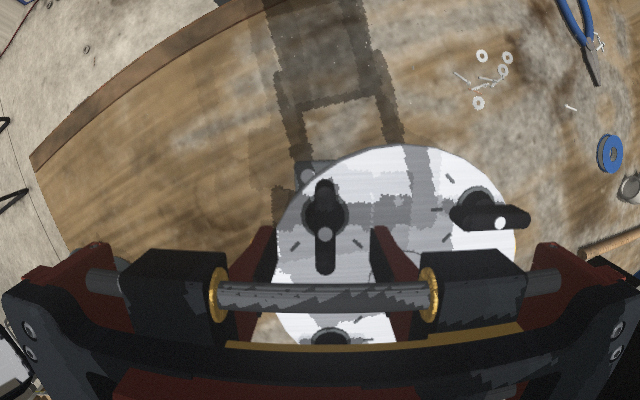

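Wing of c at column 325, centred. Descend, grip.

Request:
arm_command(commands=[0.5, 0, 0, -24, 0, 0.4, 0, 0, -23, 0, 0.3, 0, 0, 0, 0, 0, 0, 0, 0, 0, 0, 0, 0, 0, 0, 0, 0, 0, 0, 0, 0, 0, 0, 0, 0, 0, 0, 0, 0, 0])

```text
clock: 17.15
tcp_pos: [0.4791, -0.0552, 0.1263]
orientation: [0.837, 0.547, 0.002, 0.001]
contact_force: [0.6, 5.3, 6.2]
width: 0.0141
```

```bash
python3 -c "
from h import *
st()"
```

```text
t 17.15 tcp [ 0.4791 -0.0552  0.1263] yaw 66.4 zax [ 0.004  0.001 -1.   ] F [0.6 5.3 6.2] w 0.0141 j [-0.19 -0.23  1.71  0.    1.66 -1.34]
```

Request:
arm_command(commands=[0, 0, 0, 0, -0.08, 0, 0, 0, 0, -0.11, 0, 0, 0, 0, -0.11, 0, 0, 0, 0, -0.11, 0, 0, 0, 0, -0.11, 0, 0, 0, 0, -0.11, 0, 0, 0, 0, -0.08, 0, 0, 0, 0, -0.04, 0, 0, 0, 0, 0])

```text
clock: 18.05
tcp_pos: [0.4806, -0.0538, 0.1264]
orientation: [0.979, 0.203, 0.004, -0.001]
contact_force: [6.9, 10.2, 4.1]
width: 0.0139
```

```bash
python3 -c "
from h import *
st();print(manip.sense()['wrist_torque'])"
```

```text
t 18.05 tcp [ 0.4806 -0.0538  0.1264] yaw 23.4 zax [ 0.007  0.004 -1.   ] F [ 6.9 10.2  4.1] w 0.0139 j [-0.19 -0.23  1.71  0.    1.66 -0.59]
[ 1.54992825 -1.15465742  0.09700713]
```

Request:
arm_command(commands=[0, 0, 0, 0, -0.04, 0, 0, 0, 0, -0.03, 0, 0, 0, 0, 0])

```text
clock: 18.35
tcp_pos: [0.4806, -0.0537, 0.1264]
orientation: [0.986, 0.17, 0.004, -0.001]
contact_force: [5.8, 8.7, 4.1]
width: 0.0143
```

```bash
python3 -c "
from h import *
st();print(manip.sense()['wrist_torque'])"
```

```text
t 18.35 tcp [ 0.4806 -0.0537  0.1264] yaw 19.5 zax [ 0.007  0.004 -1.   ] F [5.8 8.7 4.1] w 0.0143 j [-0.19 -0.23  1.71  0.    1.66 -0.53]
[ 1.48357966 -1.23166358  0.98694505]
```

Request:
arm_command(commands=[0.6, 0, 0, 0, 0, 0.6, 0, 0, 0, 0, 0.6, 0, 0, 20, 0, 0.6, 0, 0, 27, 0, 0.6, 27, 12, 0, 0.136, 0.6, 27, 12, 0, 0.136, 0.6, 28, 12, 0, 0.136, 0.6, 28, 12, 0, 0.136, 0.6, 28, 12, 0, 0.136, 0.6, 28, 12, 0, 0.136, 0.6, 0, 0, 0, 0, 0.6, 0, 0, 0, 0])

```text
clock: 19.55
tcp_pos: [0.6437, 0.0157, 0.17]
orientation: [0.839, 0.545, -0.001, -0.0]
contact_force: [-0.2, 1.0, -1.0]
width: 0.0525
```

```bash
python3 -c "
from h import *
st()
import cv2
d=manip.snapshot('wrist')
cv2.imwrite('pics/w10.png',d['frame'][:,:,::-1])"
```

```text
t 19.55 tcp [0.6437 0.0157 0.17  ] yaw 66.0 zax [-0.002 -0.001 -1.   ] F [-0.2  1.  -1. ] w 0.0525 j [-0.03  0.21  1.2  -0.    1.74 -1.18]
```

View pics/w10.png

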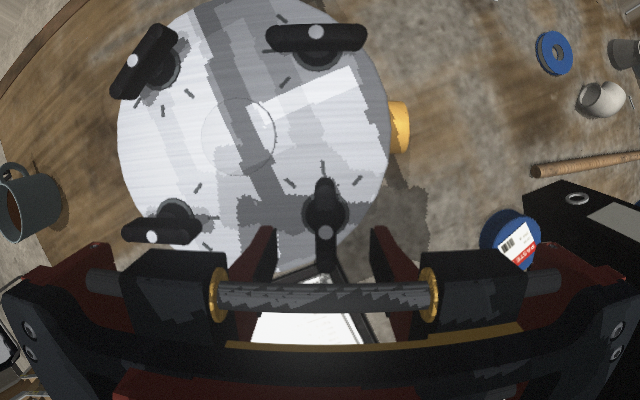

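Request:
arm_command(commands=[0.5, 0, 0, -24, 0, 0.4, 0, 0, -23, 0, 0.3, 0, 0, 0, 0, 0, 0, 0, 0, 0, 0, 0, 0, 0, 0, 0, 0, 0, 0, 0, 0, 0, 0, 0, 0, 0, 0, 0, 0, 0])

```text
clock: 20.4
tcp_pos: [0.6448, 0.0166, 0.1263]
orientation: [0.838, 0.546, 0.002, 0.001]
contact_force: [0.4, 2.6, 4.8]
width: 0.0139
```

```bash
python3 -c "
from h import *
st()"
```

```text
t 20.4 tcp [0.6448 0.0166 0.1263] yaw 66.1 zax [ 0.003  0.001 -1.   ] F [0.4 2.6 4.8] w 0.0139 j [-0.03  0.21  1.27  0.    1.66 -1.18]
```

Request:
arm_command(commands=[0, 0, 0, 0, -0.08, 0, 0, 0, 0, -0.11, 0, 0, 0, 0, -0.11, 0, 0, 0, 0, -0.11, 0, 0, 0, 0, -0.11, 0, 0, 0, 0, -0.11, 0, 0, 0, 0, -0.08, 0, 0, 0, 0, -0.06, 0, 0, 0, 0, -0.04, 0, 0, 0, 0, 0])

```text
clock: 21.4
tcp_pos: [0.6459, 0.0177, 0.1263]
orientation: [0.985, 0.172, 0.003, -0.001]
contact_force: [4.6, 6.1, 5.0]
width: 0.0142
```

```bash
python3 -c "
from h import *
st();print(manip.sense()['wrist_torque'])"
```

```text
t 21.4 tcp [0.6459 0.0177 0.1263] yaw 19.8 zax [ 0.006  0.002 -1.   ] F [4.6 6.1 5. ] w 0.0142 j [-0.03  0.21  1.27  0.    1.66 -0.37]
[ 0.89939872 -0.78139088  0.85455852]
```

Request:
arm_command(commands=[0.6, 0, 0, 0, 0, 0.6, 0, 0, 0, 0, 0.6, 0, 0, 20, 0, 0.6, 0, 0, 27, 0, 0.6, -7, -19, 0, -0.126, 0.6, -7, -19, 0, -0.126, 0.6, -7, -20, 0, -0.126, 0.6, -7, -20, 0, -0.126, 0.6, -8, -20, 0, -0.126, 0.6, -8, -20, 0, -0.126, 0.6, 0, 0, 0, 0, 0.6, 0, 0, 0, 0])

```text
clock: 22.6
tcp_pos: [0.5998, -0.1023, 0.1708]
orientation: [0.979, -0.204, -0.0, 0.0]
contact_force: [-0.3, 0.3, 0.2]
width: 0.0528
```

```bash
python3 -c "
from h import *
st()
import cv2
d=manip.snapshot('wrist')
cv2.imwrite('pics/w11.png',d['frame'][:,:,::-1])"
```

```text
t 22.6 tcp [ 0.5998 -0.1023  0.1708] yaw -23.5 zax [-0.001  0.    -1.   ] F [-0.3  0.3  0.2] w 0.0528 j [-0.22  0.11  1.3  -0.    1.73  0.19]
```

View pics/w11.png

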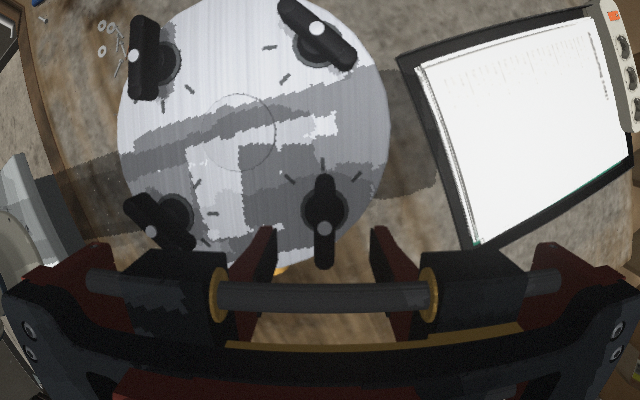

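Knobs a (top right) and c (left bottom) stand along the rim; the wing of d is centred at column 325.

Request:
arm_command(commands=[0.5, 0, 0, -24, 0, 0.4, 0, 0, -23, 0, 0.3, 0, 0, 0, 0, 0, 0, 0, 0, 0, 0, 0, 0, 0, 0, 0, 0, 0, 0, 0, 0, 0, 0, 0, 0, 0, 0, 0, 0, 0])

```text
clock: 23.45
tcp_pos: [0.6009, -0.1017, 0.1258]
orientation: [0.979, -0.204, 0.001, -0.0]
contact_force: [1.3, 2.2, 4.7]
width: 0.0139
```

Request:
arm_command(commands=[0, 0, 0, 0, -0.08, 0, 0, 0, 0, -0.11, 0, 0, 0, 0, -0.11, 0, 0, 0, 0, -0.11, 0, 0, 0, 0, -0.11, 0, 0, 0, 0, -0.11, 0, 0, 0, 0, -0.08, 0, 0, 0, 0, -0.06, 0, 0, 0, 0, -0.04, 0, 0, 0, 0, 0])

```text
clock: 24.45
tcp_pos: [0.6014, -0.1023, 0.1258]
orientation: [0.819, -0.573, 0.002, -0.001]
contact_force: [5.3, -1.8, 5.3]
width: 0.0141
```

```bash
python3 -c "
from h import *
st();print(manip.sense()['wrist_torque'])"
```

```text
t 24.45 tcp [ 0.6014 -0.1023  0.1258] yaw -69.9 zax [ 0.004 -0.001 -1.   ] F [ 5.3 -1.8  5.3] w 0.0141 j [-0.22  0.12  1.38 -0.    1.65  1.  ]
[-0.16265888 -0.77420465  0.88831836]
```

Request:
arm_command(commands=[0.6, 0, 0, 0, 0, 0.6, 0, 0, 0, 0, 0.6, 0, 0, 20, 0, 0.6, 0, 0, 27, 0, 0.6, -12, 27, 0, 0.135, 0.6, -12, 27, 0, 0.135, 0.6, -12, 27, 0, 0.135, 0.6, -12, 27, 0, 0.135, 0.6, -12, 28, 0, 0.135, 0.6, -12, 28, 0, 0.135, 0.6, 0, 0, 0, 0, 0.6, 0, 0, 0, 0])

```text
clock: 25.65
tcp_pos: [0.5275, 0.0622, 0.1704]
orientation: [0.979, -0.205, -0.001, 0.0]
contact_force: [0.2, -0.2, 0.6]
width: 0.0526
```

```bash
python3 -c "
from h import *
st()
import cv2
d=manip.snapshot('wrist')
cv2.imwrite('pics/w12.png',d['frame'][:,:,::-1])"
```

```text
t 25.65 tcp [0.5275 0.0622 0.1704] yaw -23.6 zax [-0.001 -0.001 -1.   ] F [ 0.2 -0.2  0.6] w 0.0526 j [ 0.05 -0.1   1.51 -0.    1.73  0.47]
```

View pics/w12.png

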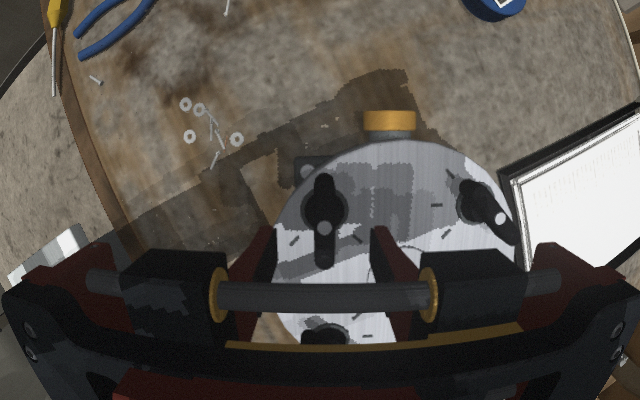

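Request:
arm_command(commands=[0.5, 0, 0, -24, 0, 0.4, 0, 0, -23, 0, 0.3, 0, 0, 0, 0, 0, 0, 0, 0, 0, 0, 0, 0, 0, 0, 0, 0, 0, 0, 0, 0, 0, 0, 0, 0, 0, 0, 0, 0, 0])

```text
clock: 26.5
tcp_pos: [0.5282, 0.0619, 0.1255]
orientation: [0.979, -0.205, 0.001, 0.0]
contact_force: [-4.4, -0.8, 6.1]
width: 0.0141
```

Request:
arm_command(commands=[0, 0, 0, 0, -0.08, 0, 0, 0, 0, -0.11, 0, 0, 0, 0, -0.11, 0, 0, 0, 0, -0.11, 0, 0, 0, 0, -0.11, 0, 0, 0, 0, -0.11, 0, 0, 0, 0, -0.08, 0, 0, 0, 0, -0.06, 0, 0, 0, 0, -0.04, 0, 0, 0, 0, 0])

```text
clock: 27.5
tcp_pos: [0.5281, 0.062, 0.1255]
orientation: [0.819, -0.574, 0.001, -0.0]
contact_force: [-4.3, -1.4, 6.0]
width: 0.014
```

```bash
python3 -c "
from h import *
st();print(manip.sense()['wrist_torque'])"
```

```text
t 27.5 tcp [0.5281 0.062  0.1255] yaw -70.0 zax [ 0.001 -0.    -1.   ] F [-4.3 -1.4  6. ] w 0.014 j [ 0.05 -0.09  1.58 -0.    1.65  1.27]
[-0.26260168  0.87878194  0.89859626]
```

Request:
arm_command(commands=[0.6, 0, 0, 0, 0, 0.6, 0, 0, 0, 0, 0.6, 0, 0, 20, 0, 0.6, 0, 0, 27, 0, 0.6, -10, 0, 40, 0, 0.6, -30, -20, 40, 0, 0.6, -30, -40, 0, 0, 0.6, -20, -45, 0, 0, 0.6, -10, -45, 0, 0, 0.6, 0, -45, 0, 0, 0.6, 0, -45, 0, 0, 0.6, 0, -45, 0, 0, 0.6, 0, -45, 0, 0, 0.6, 0, 0, 0, 0, 0.6, 0, 0, 0, 0, 0.6, 0, 0, 0, 0])

```text
clock: 29.1
tcp_pos: [0.4304, -0.2656, 0.2483]
orientation: [0.819, -0.573, 0.0, -0.0]
contact_force: [-0.6, 0.4, 0.1]
width: 0.0524
```

```bash
python3 -c "
from h import *
st()
import cv2
d=manip.snapshot('top')
cv2.imwrite('pics/t13.png',d['frame'][:,:,::-1])
cv2.imwrite('pics/t13c.png',cv2.resize(d['frame'][160:245,275:370,::-1],None,fx=7,fy=7,interpolation=cv2.INTER_CUBIC))"
```

```text
t 29.1 tcp [ 0.4304 -0.2656  0.2483] yaw -70.0 zax [ 0.  0. -1.] F [-0.6  0.4  0.1] w 0.0524 j [-0.62 -0.16  1.43  0.    1.87  0.6 ]
```

View pics/t13.png

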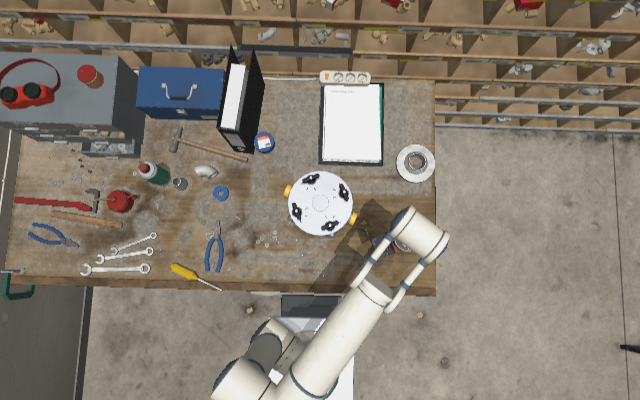

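View pics/t13c.png

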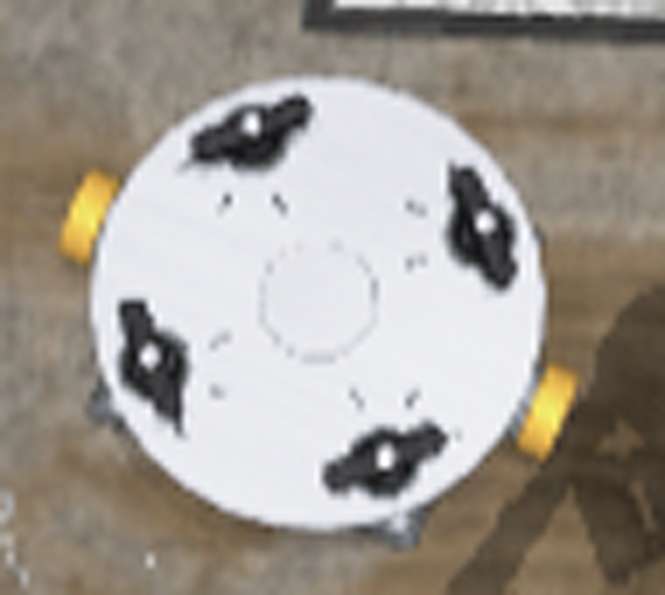

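```bash
python3 -c "
from h import *
import cv2
d=manip.snapshot('scene')
cv2.imwrite('pics/s14.png',d['frame'][:,:,::-1])"
```

```text
(no output)
```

View pics/s14.png

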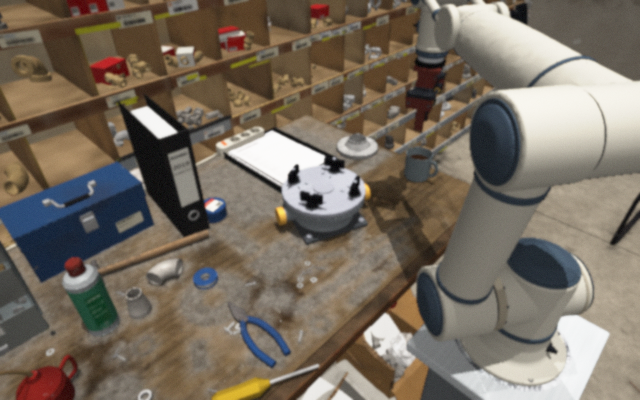

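The mug is upright at (420,163), where it started. The tin (214,209), tape (205,278) and pliers (262,340) haven't moved either, and the gripper is clear of everything.

```bash
python3 -c "
from h import *
print(manip.finish_job())"
```

```text
the job is handed in; nothing more can be done
None
```

All four knobs are turned to their stops, and the job was handed in at about 29 s of the 72 s allowed. `finish_job` reports no verdict.

- **First pass:** I turned c, a, d and b in that order (crosswise), each to about 0.82 rad judged by the tool's yaw.
- **Second pass:** In the same order, I turned each knob until it stopped. The wrist torque about the vertical rose to 0.85–0.99 N m at each stop.
- **Last checks:** In the final top view all four wings lie along the rim, within about 2° of square to the radius. In the final pictures the mug is upright, and the mug, pliers, tape and tin stand where they were at the start, judged by eye. The gripper was clear, with about 0 N on it.
- **What went wrong or disagreed:**
  - My first grip on c was too low and closed on the knob's hub at 22 mm. I raised the tool about 7 mm and gripped again.
  - The knobs started 0.12–0.21 rad round from their loose stops, not at exactly zero, which was still under the 0.32 limit.
  - Gripping showed the knob axes 2–4 mm away from where the camera had put them, which the grip absorbed with side forces of up to about 20 N.

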